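Shut the meter case and clamp its draw latch

TASK

The test meter is back in its case: shut the lid gently down onto its rubber seal, lift the latch's wire loop over the lip of the keeper on the lid so that its bar lies in the keeper's groove, then push the latch lever in past centre until it lies home against the case and the lid is drawn down tight. Feel your way and force nothing, and leave the other things on the bench where they are.

Things in the scene. Friction and masses are not known exactly. Their poses are not given: they have to be found in the camera images.
- case: grey hard case of a test meter, 160 (x) x 240 (y) x 122 mm high when shut, fixed on the bench. Origin under its centre at bench level; z up, x to the rear (hinge side), y to its left. The draw latch is in the middle of its front face (x = -80 mm); for 60 mm either side of it nothing stands out from that face
- lid (a joint): angle of the lid, hinged along y at x = +83, z = 93 mm of the case; grows as it opens (up to 0.7 at the start). It stays where it is left; a few N at its front edge move it. Resting on its rubber seal it reads about 0.027. The seal is springy, 16 N per mm at the front. Drawn tight it reads under 0.01
- lid_edge (a point): middle of the lid's upper front edge, on its front face; turns with the lid, axes as the case's when shut. The lid is 30 mm high, flat on top (low ribs from 38 mm off the middle), front face upright when shut; the keeper is fixed in the middle of that face
- keeper_place (a point): the keeper's groove as drawn: mid-width, on its floor, 21 mm in front of the lid's face, 16.5 mm below its top. Steel keeper: back block 30 wide, flat top 10.25 mm above the floor; groove 5.5 mm wide; then a round-topped lip 26 wide, 4 thick, 6.75 mm high. It stands on packing washers: this point moves with the lid, but the true groove lies up to 6 mm nearer to or farther from the lid
- lever_pin (a point): middle of the pin on which the latch lever turns, 27 mm in front of the case's front face and 74 mm up; axes as the case's, pin along y
- lever (a joint): angle of the latch lever: 0 = home, straight down along the case; grows as it swings out and up (1.57 = straight out), to 2.7 at most. It stays where it is left (1 N at its end moves it). With the loop hooked, closing takes up to 0.5 N m (some 10 N near its end); it passes centre at 0.15 to 0.5 and is then pulled home by itself
- lever_end (a point): end of the lever, a steel plate 26 mm wide, 3 thick, round-ended, 58 mm from its pin; lever's z runs from here to the pin, y along the pin, -x is the outer side when home (the plate's outer face is 5 mm to -x of the pin's line)
- bail (a joint): angle of the wire loop to the lever: this value less the lever's is how far the loop leans to the front from upright. It stays where it is left (under 1 N at the bar moves it)
- bail_bar (a point): centre of the wire loop's top bar: 4 mm round steel along y with a 9 mm ball at each end to take it by (60 mm over the balls; smooth: slips in the grip under load). Legs 43 mm apart outside run 51.1 mm (-z) down to pivots on the lever, 18 mm from its pin, 0.17 rad to the case side of the lever's line. They pass beside lever and keeper. With the bar hooked, the lever stands at 1.0 to 1.6
- tape_black: roll of black tape lying flat, 58 x 56 x 19 mm, in front of the case to its left: leave alone
- marker_black: black and white marker lying down, 17 x 136 x 17 mm, in front of the case to its right: leave alone
- screwdriver_red: screwdriver with red handle, 27 x 207 x 27 mm, lying: leave alone
- calculator: pocket calculator, 115 x 68 x 16 mm, lying: leave alone

How it is judged:
By the outcome, as a careful person would: the job done as asked, in the order asked, and still so for the second after the job is handed in, with the robot touching nothing.
It also fails if it takes over 69 s, if anything falls off the work surface, if the arm or the gripper's body presses on something with over 40 N, if the wrist force passes 120 N, or if a joint passes its speed limit or range.

ROBOT

A 6-joint arm with a two-finger parallel gripper is mounted at the origin on a cart in front of the work surface, level with it; the furniture and walls round the work are solid. World frame = base frame: x ahead of the robot, y to its left, z up, the work surface at z = 0. Lengths are in m, angles in rad, forces in N, time in s.
With the tool pointing down it reaches from about 0.35 to 0.85 m from the base axis. Payload 8.1 kg.
Tool frame: the origin (TCP) lies on the mounting face of the last link; the fingertips stand 186 mm ahead of it and the grasp point (between the pads) lies 167 mm ahead of it; z points along the fingers, y is the line along which they close (so a half turn about z gives the same grasp; the last joint's range is limited). The gripper opens to 93 mm and grips with 3 to 60 N. Pads are 15 mm wide; open, the fingers measure 128 mm over their backs; the gripper's body (75 mm by 188 mm) begins 65 mm behind the grasp point.
Start: joints at [1.072, 0.13, 1.488, -0, 1.523, -0.085], TCP at [0.241, 0.549, 0.405] pointing down, gripper open.
Joint ranges: [-2.96, 2.96], [-0.89, 2.26], [0.02, 2.5], [-1.34, 4.48], [0, 2.73], [-2.66, 2.66]. Speed limits (rad/s): [2.39, 2.39, 2.79, 3.14, 3.14, 3.14].

INTERFACE

Orientations are given as a rotation vector (axis times angle).
In Python, from plant import * gives the robot as it stands. The module is installed in compiled form; this text tells all that it offers.
- The arm moves only by the tool arm_command, never from a script. Its argument "increments" is a list of rows, each a list of 6 numbers: the shift along the tool's x, y, z in units of 0.2 m (1.0 is 0.2 m), then the turn, a rotation vector about the tool's x, y, z in units of pi rad (1.0 is pi rad). A call has exactly 5 rows; each row is the pose to reach, as a shift and turn from the pose commanded when the call began, along the tool's axes at that moment, turning the shorter way round; what a row does not reach only later rows make up. A row lasts 1/8 s, in which the tool goes at most 62.5 mm and 10.7 degrees, less where a joint would pass 70% of its speed; a pose out of reach is approached as far as the arm can. A call with a number of a shift or a turn outside -1 to 1 is refused whole. A call with a gripper value outside its range is refused whole. "fingers" is the closure, from -1 (fully open) to 1 (shut), set as the call begins (left out, the last holds). The fingers move at their own pace and stop on an object; "force" is the grip in N (left out, the last holds). Time passes only in rows, so rows that repeat a pose let the fingers close, or fill a call up. It gives the time, the measured TCP pose, the force, the opening and the grip force at its end, in the units of the state.
- read_state(): the state, without advancing time (a new reading comes with each control period).
- read_camera(name): name is "scene" or "top" or "wrist"; returns a dict with "image" (420x560x3 uint8, red, green, blue), "fx", "fy", "cx", "cy" (pixels), "k1" (the pictures are not rectified: a ray, as slopes to the right and down, at radius r is drawn at 1 + k1 r^2 times it, then the intrinsics apply), "T" (4x4, takes a point from camera to world coordinates). Camera axes: x right, y down, z forward; pixel columns grow to the right and rows downward; lengths in m; the calibration is good to about 2 mm. A picture is of the moment at which its call begins. There is no depth.
- close_job(): hands the job in; it is judged then, once.
The state is a dict: "t": time; "q": joint angles; "dq": joint speeds; "joint_torque": joint torques, N m; "tool_pos": TCP position; "orientation": TCP orientation; "force": force on the tool from outside, world axes, zero at the start; "wrist_torque": the same for the moment, N m; "opening": finger opening in m; "gripper_force": force on a finger pad.
Only numpy, scipy, OpenCV 4.12 (cv2) and the standard library are available. Lean on these libraries where they do the work, as an engineer would, in place of code of your own. Each camera call takes 0.05 s, during which the arm holds its last target. There are 200 camera calls.

## Working session

There is one attempt and no reset: what is moved stays moved. The work goes in short steps, Python scripts to look and compute and a tool call to move; the robot and the scene stay as the last step left them, time stands still between calls to the robot, and variables do not carry over. Pictures are saved under pics/ and viewed, at most 10 in all, crops included, and the job is handed in when it is done.

Besides the shell and the picture viewer there is one more tool, called as name([rows], argument=value, ...), one row to a line, values as JSON. arm_command: Moves the arm, as the interface text tells. Shifts and turns lie within -1 to 1; 1 stands for 0.2 m of shift or pi rad of turn. Its arguments: {"type":"object","properties":{"increments":{"type":"array","items":{"type":"array","items":{"type":"number","minimum":-1,"maximum":1}}},"fingers":{"type":"number"},"force":{"type":"number"}},"required":["increments"]}

```bash
mkdir -p pics; cat > h.py <<'E'
from plant import *
import numpy as np, cv2
from scipy.spatial.transform import Rotation as R
def snap(n,f,crop=None,s=1):
    c=read_camera(n); im=c["image"][:,:,::-1].copy()
    np.save('pics/'+f+'_T.npy',c["T"]); np.save('pics/'+f+'_k.npy',np.array([c[k] for k in("fx","fy","cx","cy","k1")]))
    cv2.imwrite('pics/'+f+'_raw.png',im)
    if crop: im=im[crop[1]:crop[3],crop[0]:crop[2]]
    if s!=1: im=cv2.resize(im,None,fx=s,fy=s,interpolation=cv2.INTER_CUBIC)
    cv2.imwrite('pics/'+f+'.png',im); return c
def load(f): return np.load('pics/'+f+'_T.npy'),np.load('pics/'+f+'_k.npy')
def proj(f,P):
    T,k=load(f); p=(np.atleast_2d(P)-T[:3,3])@T[:3,:3]; s=p[:,:2]/p[:,2:]
    s=s*(1+k[4]*(s**2).sum(1,keepdims=True)); return s*k[:2]+k[2:4]
def ray(f,uv):
    T,k=load(f); d=(np.atleast_2d(uv)-k[2:4])/k[:2]; s=d.copy()
    for _ in range(20): s=d/(1+k[4]*(s**2).sum(1,keepdims=True))
    v=np.c_[s,np.ones(len(s))]@T[:3,:3].T; return T[:3,3],v/np.linalg.norm(v,axis=1,keepdims=True)
def st():
    s=read_state(); print({k:np.round(s[k],4).tolist() for k in("t","q","tool_pos","orientation","force","wrist_torque","opening","gripper_force")})
    return s
E
python3 - <<'E'
from h import *
s=st(); print(R.from_rotvec(s["orientation"]).as_matrix().round(3))
a=snap("scene","s0");b=snap("top","t0")
for c in(a,b): print(c["T"].round(3).tolist(),c["fx"],c["k1"])
im=np.hstack([cv2.imread('pics/s0.png'),cv2.imread('pics/t0.png')])
E
```

```text
{'t': 0.0, 'q': [1.0716, 0.1312, 1.4893, -0.0, 1.523, -0.0854], 'tool_pos': [0.2411, 0.5492, 0.4037], 'orientation': [-0.6453, -3.0741, 0.0028], 'force': [0.8564, 0.1397, -0.1994], 'wrist_torque': [-0.0029, -0.0048, 0.0014], 'opening': 0.0925, 'gripper_force': 0.0}
[[-0.916  0.402 -0.001]
 [ 0.402  0.916 -0.002]
 [ 0.    -0.002 -1.   ]]
[[0.652, -0.367, 0.664, -0.178], [-0.759, -0.305, 0.576, -0.584], [-0.009, -0.879, -0.476, 0.654], [0.0, 0.0, 0.0, 1.0]] 436.11656371584615 -0.06284879091841414
[[0.013, -0.99, 0.139, 0.425], [-1.0, -0.012, 0.01, 0.068], [-0.009, -0.139, -0.99, 1.092], [0.0, 0.0, 0.0, 1.0]] 390.5892984135069 -0.05951870634899262
```

View pics/s0.png

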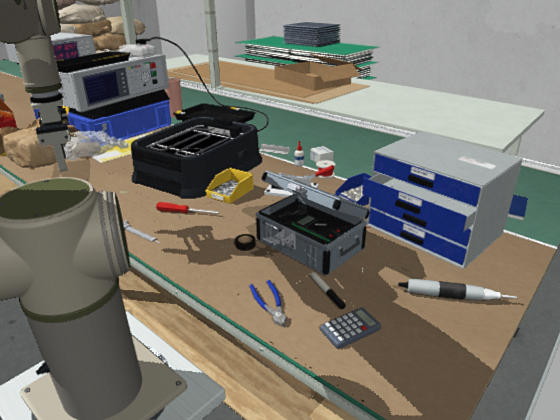

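View pics/t0.png

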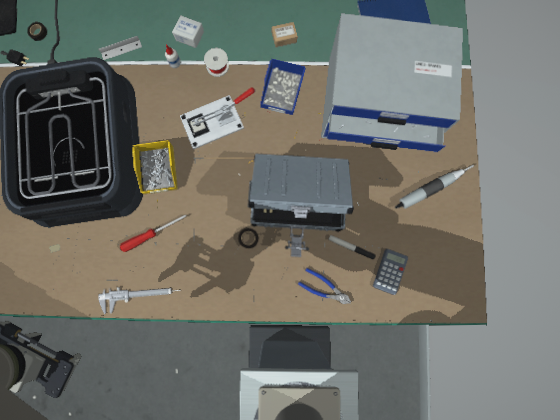

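Case is at about top (300,195), scene (312,230). Crops of both, enlarged, in one picture.

```bash
python3 - <<'E'
import cv2,numpy as np
a=cv2.imread('pics/s0_raw.png')[165:280,245:375];b=cv2.imread('pics/t0_raw.png')[148:263,240:370]
f=lambda x:cv2.resize(x,None,fx=6,fy=5.2,interpolation=cv2.INTER_CUBIC)
cv2.imwrite('pics/c1.png',f(a));cv2.imwrite('pics/c2.png',f(b))
E
```

```text
(no output)
```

View pics/c1.png

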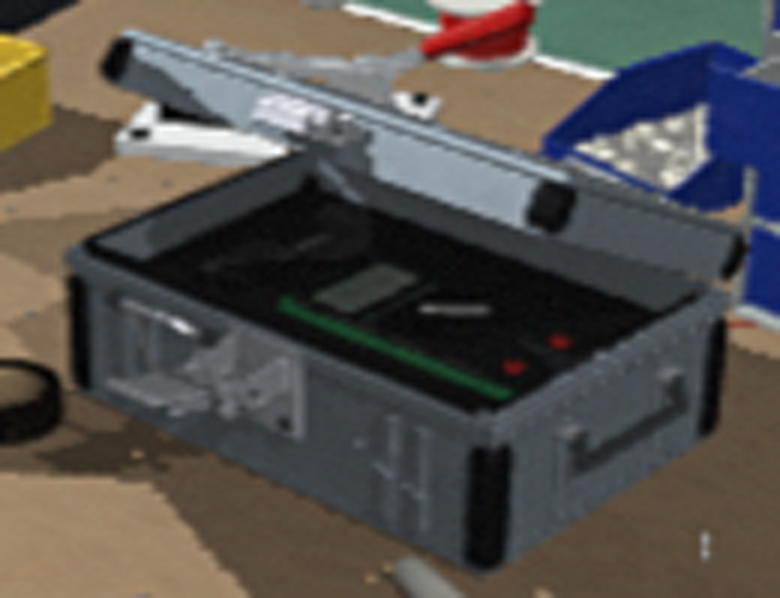

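View pics/c2.png

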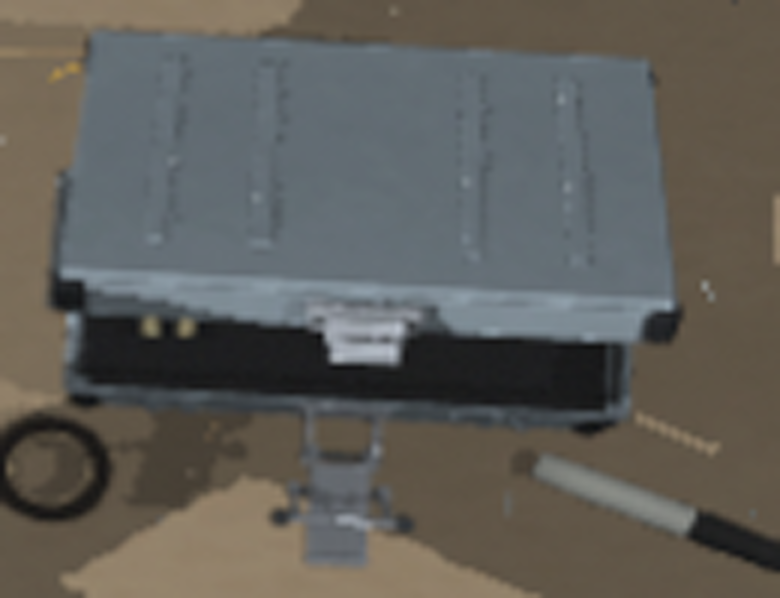

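The top crop shows the lid's corners, the front rim at y≈405, loop balls at (280,517) and (402,523), and the lever end at (335,565). The scene crop shows the lid's front upper edge from (125,32) to (575,183) and the front bottom right corner at (485,570). I'll fit a model to these.

```bash
cat > m.py <<'E'
from h import *
from scipy.optimize import least_squares
W=lambda p,P:np.atleast_2d(P)@R.from_euler('z',p[2]).as_matrix().T+[p[0],p[1],0]
def lid(p,x,y,z):
    a=p[3]; dx,dz=x-.083,z-.093
    return [.083+dx*np.cos(a)+dz*np.sin(a), y, .093-dx*np.sin(a)+dz*np.cos(a)]
PIN=np.array([-.107,0,.074])
def lev(a,l=.058,off=-.0035,y=0): # off along lever's x
    d=np.array([-np.sin(a),0,-np.cos(a)]); x=np.array([np.cos(a),0,-np.sin(a)])
    return PIN+d*l+x*off+[0,y,0]
def bar(a,b,y=0):
    f=a-.17; q=PIN+.018*np.array([-np.sin(f),0,-np.cos(f)]); t=b-a
    return q+.0511*np.array([-np.sin(t),0,np.cos(t)])+[0,y,0]
E
cat > fit.py <<'E'
from m import *
def pts(p):
    a,b=p[4],p[5]
    T=[lid(p,-.08,.12,.122),lid(p,-.08,-.12,.122),lid(p,.08,.12,.122),lid(p,.08,-.12,.122),[-.08,.12,.09],[-.08,-.12,.09],lev(a),bar(a,b,.0255),bar(a,b,-.0255)]
    S=[[-.08,-.12,0],[-.08,-.12,.09],[-.08,.12,.09],lid(p,-.08,.12,.122),lid(p,-.08,-.12,.122)]
    return W(p,T),W(p,S)
tc=np.array([(62,268),(672,300),(90,35),(650,62),(70,395),(628,415),(335,565),(280,517),(402,523)])/[6,5.2]+[240,148]
sc=np.array([(485,570),(485,415),(70,258),(125,32),(575,183)])/[6,5.2]+[245,165]
def f(p):
    a,b=pts(p); return np.r_[(proj('t0',a)-tc).ravel(),(proj('s0',b)-sc).ravel()]
for b0 in(1.5,2.5):
  r=least_squares(f,[.55,.0,0,.6,1.6,b0],loss='soft_l1');p=r.x
  print(p.round(4),r.cost);print(f(p).reshape(-1,2).round(1).tolist())
  a,b=p[4:6]
  q=W(p,[lev(a),bar(a,b,.0255),bar(a,b,-.0255)]); print(q.round(3).tolist(),((proj('s0',q)-[245,165])*[6,5.2]).round(0).tolist())
np.save('p.npy',p)
E
python3 fit.py
```

```text
[ 0.6152  0.0054 -0.0435  0.5352  1.0246  1.3862] 11.720097351993658
[[-0.9, 1.9], [1.1, 1.4], [-0.1, -0.5], [-0.2, -0.7], [-0.5, -0.9], [-0.6, 0.4], [-0.6, 0.0], [0.2, 0.0], [0.2, -0.0], [1.0, 3.4], [2.6, 2.2], [-0.0, -1.5], [-0.3, -0.8], [-0.1, -1.2]]
[[0.457, 0.012, 0.047], [0.478, 0.037, 0.11], [0.476, -0.014, 0.11]] [[140.0, 476.0], [126.0, 325.0], [218.0, 364.0]]
[ 0.6154  0.0057 -0.0466  0.5354  1.9223  2.2214] 11.697351506367827
[[-1.1, 1.6], [0.9, 1.5], [-0.1, -0.7], [-0.2, -0.6], [-0.7, -1.1], [-0.8, 0.5], [0.1, 0.0], [0.1, -0.0], [0.4, 0.0], [0.7, 3.3], [2.3, 2.1], [-0.0, -1.7], [-0.3, -0.9], [-0.3, -1.2]]
[[0.455, 0.013, 0.097], [0.477, 0.038, 0.126], [0.475, -0.013, 0.126]] [[133.0, 386.0], [122.0, 295.0], [215.0, 334.0]]
```

```bash
cat > go.py <<'E'
from m import *
import sys
p=np.load('p.npy')
def row(pos,yaw_y,tilt=0,s=None):
    """increments taking measured pose -> TCP pos; tool y along world heading yaw_y, tilt: rot about tool y"""
    s=s or read_state(); R0=R.from_rotvec(s["orientation"])
    y=np.array([np.cos(yaw_y),np.sin(yaw_y),0]); z=np.array([0,0,-1.]); x=np.cross(y,z)
    R1=R.from_matrix(np.c_[x,y,z])*R.from_rotvec([0,tilt,0])
    d=R0.inv().apply(np.array(pos)-s["tool_pos"])/.2; w=(R0.inv()*R1).as_rotvec()/np.pi
    print(np.r_[d,w].round(3).tolist())
YC=np.pi/2+p[2]
E
python3 -c "
from go import *
row([.49,.01,.405],YC)
print(W(p,[lid(p,-.045,0,.122)]),W(p,[[-.045,0,.127]]))"
```

```text
[-2.223, -1.968, -0.003, -0.001, -0.0, -0.117]
[[0.60313802 0.00628674 0.18324182]] [[0.57047003 0.00781119 0.127     ]]
```

arm_command([
  [-1,-0.86,0,0,0,-0.05],
  [-1,-0.86,0,0,0,-0.11],
  [-1,-0.86,0,0,0,-0.11],
  [-1,-0.86,0,0,0,-0.11],
  [-1,-0.86,0,0,0,-0.11],
], fingers=1, force=10)

```text
t: 0.72
tool_pos: [0.3562, 0.3088, 0.4044]
orientation: [0.112, 3.14, -0.001]
force: [0.2, 0.7, -0.2]
opening: 0.0477
gripper_force: 0.0
```

```bash
python3 -c "
from go import *
st();row([.49,.01,.405],YC)"
```

```text
{'t': 0.725, 'q': [0.6057, -0.224, 1.8321, -0.0006, 1.534, -0.8935], 'tool_pos': [0.3562, 0.3088, 0.4044], 'orientation': [0.1124, 3.1396, -0.0013], 'force': [0.2143, 0.7372, -0.2415], 'wrist_torque': [-0.0164, 0.01, -0.0528], 'opening': 0.0477, 'gripper_force': 0.0}
[-0.774, -1.442, -0.002, -0.0, 0.0, -0.008]
```

arm_command([
  [-0.53,-1,0,0,0,-0.008],
  [-0.53,-1,0,0,0,-0.008],
  [-0.53,-1,0,0,0,-0.008],
  [-0.53,-1,0,0,0,-0.008],
  [-0.53,-1,0,0,0,-0.008],
])

```text
t: 1.35
tool_pos: [0.448, 0.1031, 0.4044]
orientation: [-0.073, -3.14, 0.0]
force: [0.0, 0.4, 0.4]
opening: 0.0012
gripper_force: 0.0
```

arm_command([
  [-0.24,-0.44,0,0,0,0],
  [-0.24,-0.44,0,0,0,0],
  [-0.24,-0.44,0,0,0,0],
  [-0.24,-0.44,0,0,0,0],
  [-0.24,-0.44,0,0,0,0],
])

```text
t: 1.98
tool_pos: [0.4911, 0.0162, 0.4047]
orientation: [-0.065, -3.141, -0.001]
force: [-0.1, 0.5, 0.7]
opening: 0.0004
gripper_force: 0.0
```

```bash
python3 -c "
from go import *
st();c=snap('wrist','w1',None,1.4);print(c['T'].round(3).tolist(),c['fx'])"
```

```text
{'t': 1.975, 'q': [-0.0716, -0.1671, 1.7821, 0.0004, 1.5268, -1.6011], 'tool_pos': [0.4911, 0.0162, 0.4047], 'orientation': [-0.0648, -3.1407, -0.0007], 'force': [-0.1108, 0.4906, 0.7172], 'wrist_torque': [0.0749, 0.0319, -0.0065], 'opening': 0.0004, 'gripper_force': 0.0}
[[0.042, 0.96, 0.277, 0.415], [0.999, -0.041, -0.011, 0.019], [0.001, 0.277, -0.961, 0.384], [0.0, 0.0, 0.0, 1.0]] 295.59239427524517
```

View pics/w1.png

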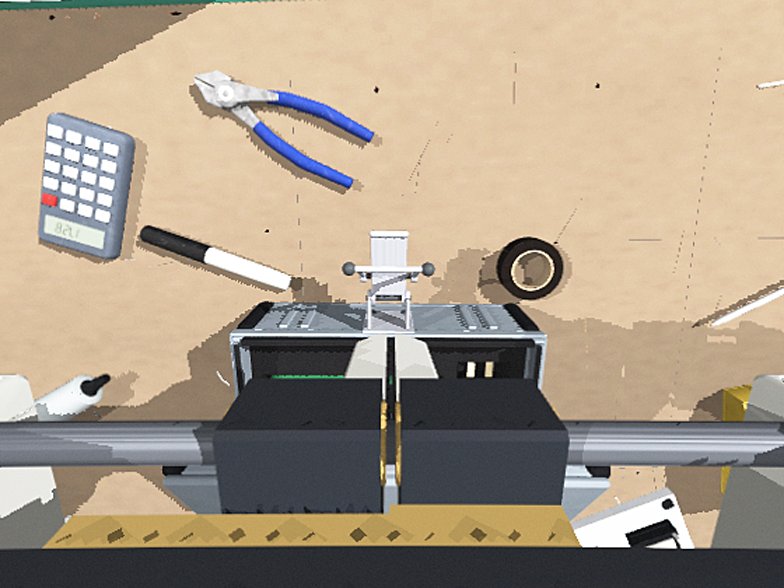

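The wrist view shows the loop balls at (348,268) and (428,268), the lever end at (390,232), and the rim corners at (231,336) and (547,337). I'll refit with these.

```bash
cat >> fit.py <<'E'
wc=np.array([(428,268.5),(348,268.5),(390,232),(231,336),(547,337),(264,303),(521,303)])/1.4
def g(p):
    a,b=p[4:6]
    P=W(p,[bar(a,b,.0255),bar(a,b,-.0255),lev(a),[-.08,-.12,.09],[-.08,.12,.09],[-.08,-.12,0],[-.08,.12,0]])
    return np.r_[f(p),2*(proj('w1',P)-wc).ravel()]
r=least_squares(g,p,loss='soft_l1');p=r.x;print('REFIT',p.round(4),r.cost);print(g(p)[-14:].reshape(-1,2).round(1).tolist())
a,b=p[4:6];print(W(p,[lev(a),bar(a,b)]).round(4).tolist())
np.save('p.npy',p)
E
python3 fit.py|tail -3; python3 -c "
from go import *
e=W(p,[lid(p,-.045,0,.122)])[0];print(e,W(p,[[-.05,0,.127]]));row([e[0],e[1],e[2]+.186+.02],YC)"
```

```text
REFIT [ 0.6175  0.009  -0.0475  0.5322  1.8868  2.2261] 39.21598650581258
[[-0.0, 0.3], [0.9, -0.2], [-2.1, -0.0], [-0.4, 0.4], [-2.5, 0.9], [1.4, -3.6], [-13.2, -2.1]]
[[0.4566, 0.0167, 0.0954], [0.4758, 0.0157, 0.1248]]
[0.60488302 0.0096053  0.18293713] [[0.56750929 0.01138216 0.127     ]]
[-0.569, -0.009, 0.079, 0.0, -0.0, 0.002]
```

arm_command([
  [-0.2,0,0,0,0,0],
  [-0.5,-0.005,0.03,0,0,0.001],
  [-0.57,-0.009,0.08,0,0,0.002],
  [-0.57,-0.009,0.08,0,0,0.002],
  [-0.57,-0.009,0.08,0,0,0.002],
])

```text
t: 2.65
tool_pos: [0.6047, 0.0087, 0.3893]
orientation: [0.076, 3.14, -0.0]
force: [0.0, -0.6, 0.2]
opening: 0.0006
gripper_force: 0.0
```

```bash
python3 -c "
from go import *
st()
for a in(.55,.45,.35,.25,.2,.15,.1,.06,.04,.027,.02):
  q=p.copy();q[3]=a;e=W(p,[lid(q,-.05,0,.122)])[0];row([e[0],e[1],e[2]+.186],YC)"
```

```text
{'t': 2.65, 'q': [-0.0705, 0.1502, 1.4947, 0.0, 1.4965, -1.5927], 'tool_pos': [0.6047, 0.0087, 0.3893], 'orientation': [0.0763, 3.1405, -0.0], 'force': [0.0427, -0.6291, 0.1699], 'wrist_torque': [0.028, 0.0045, -0.0311], 'opening': 0.0006, 'gripper_force': 0.0}
[0.013, 0.005, 0.08, 0.0, 0.0, -0.0]
[0.057, 0.005, 0.132, 0.0, 0.0, -0.0]
[0.096, 0.005, 0.187, 0.0, 0.0, -0.0]
[0.13, 0.005, 0.247, 0.0, 0.0, -0.0]
[0.144, 0.005, 0.277, 0.0, 0.0, -0.0]
[0.157, 0.005, 0.309, 0.0, 0.0, -0.0]
[0.169, 0.005, 0.341, 0.0, 0.0, -0.0]
[0.177, 0.005, 0.367, 0.0, 0.0, -0.0]
[0.18, 0.005, 0.38, 0.0, 0.0, -0.0]
[0.182, 0.005, 0.389, 0.0, 0.0, -0.0]
[0.183, 0.005, 0.393, 0.0, 0.0, -0.0]
```

arm_command([
  [0.01,0.005,0.06,0,0,0],
  [0.03,0.005,0.1,0,0,0],
  [0.06,0.005,0.13,0,0,0],
  [0.08,0.005,0.16,0,0,0],
  [0.1,0.005,0.19,0,0,0],
])

```text
t: 3.28
tool_pos: [0.585, 0.01, 0.3504]
orientation: [0.078, 3.141, 0.0]
force: [0.1, 0.6, 0.3]
opening: 0.0
gripper_force: 0.2
```

arm_command([
  [0.015,0,0.03,0,0,0],
  [0.03,0,0.06,0,0,0],
  [0.045,0,0.09,0,0,0],
  [0.055,0,0.11,0,0,0],
  [0.063,0,0.13,0,0,0],
])

```text
t: 3.9
tool_pos: [0.5727, 0.0106, 0.3245]
orientation: [-0.078, -3.141, 0.0]
force: [0.7, 0.1, 0.1]
opening: 0.0005
gripper_force: 0.1
```

arm_command([
  [0.003,0,0.01,0,0,0],
  [0.006,0,0.02,0,0,0],
  [0.009,0,0.03,0,0,0],
  [0.011,0,0.035,0,0,0],
  [0.012,0,0.04,0,0,0],
])

```text
t: 4.53
tool_pos: [0.5704, 0.0107, 0.3167]
orientation: [0.078, 3.141, 0.0]
force: [-0.6, -0.1, -0.1]
opening: 0.0006
gripper_force: 0.0
```

arm_command([
  [0.001,0,0.005,0,0,0],
  [0.002,0,0.01,0,0,0],
  [0.003,0,0.015,0,0,0],
  [0.003,0,0.02,0,0,0],
  [0.003,0,0.02,0,0,0],
])

```text
t: 5.15
tool_pos: [0.5698, 0.0108, 0.3126]
orientation: [-0.078, -3.14, 0.0]
force: [-0.0, -0.4, -0.5]
opening: 0.0004
gripper_force: 0.0
```

```bash
python3 -c "
from go import *
st();snap('scene','s1',(225,140,375,280),4)"
```

```text
{'t': 5.15, 'q': [-0.0711, 0.1113, 1.6797, -0.0, 1.3508, -1.5925], 'tool_pos': [0.5698, 0.0108, 0.3126], 'orientation': [-0.0775, -3.1404, 0.0], 'force': [-0.0463, -0.3977, -0.481], 'wrist_torque': [0.0357, -0.0444, -0.0661], 'opening': 0.0004, 'gripper_force': 0.0}
```

View pics/s1.png

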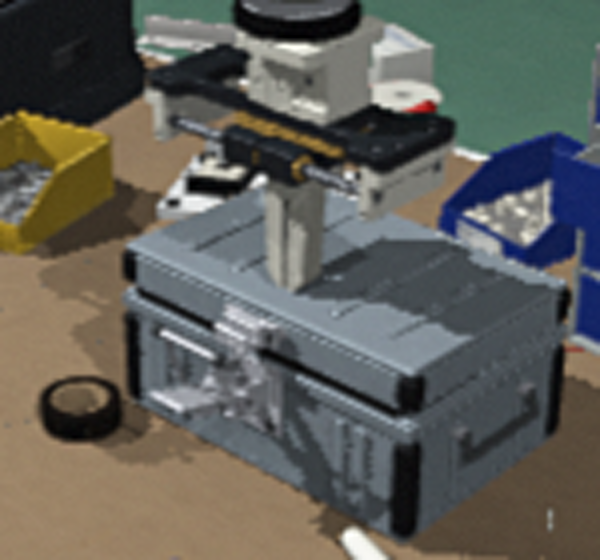

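The lid has nearly closed, with the fingertips at (293,285) on it. I'll go on in small steps until it pushes back.

arm_command([
  [0,0,0.003,0,0,0],
  [0,0,0.006,0,0,0],
  [0,0,0.009,0,0,0],
  [0,0,0.01,0,0,0],
  [0,0,0.01,0,0,0],
])

```text
t: 5.82
tool_pos: [0.5698, 0.0108, 0.3114]
orientation: [0.077, 3.14, -0.0]
force: [-1.7, -0.5, 5.9]
opening: 0.0004
gripper_force: 2.7
```

arm_command([
  [0,0,-0.15,0,0,0],
  [0.1,0.02,-0.3,0,0,0],
  [0.35,0.03,-0.3,0,0,0],
  [0.47,0.03,-0.3,0,0,0],
  [0.47,0.03,-0.3,0,0,0],
], fingers=-0.7)

```text
t: 6.45
tool_pos: [0.4753, 0.0215, 0.3709]
orientation: [0.077, 3.14, -0.0]
force: [0.1, -0.1, -0.8]
opening: 0.0462
gripper_force: 0.0
```

```bash
python3 -c "
from go import *
st();a,b=p[4:6];e=W(p,[bar(a,b)])[0];row([e[0],e[1],e[2]+.176],YC);c=snap('wrist','w2',None,1.4)
P=W(p,[bar(a,b,.0255),bar(a,b,-.0255),lev(a)]);print(proj('w2',P)*1.4)"
```

```text
{'t': 6.45, 'q': [-0.0625, -0.1942, 1.8677, 0.0, 1.4673, -1.5841], 'tool_pos': [0.4753, 0.0215, 0.3709], 'orientation': [0.0773, 3.1399, -0.0], 'force': [0.0735, -0.1295, -0.7627], 'wrist_torque': [-0.0091, -0.0036, 0.0349], 'opening': 0.0462, 'gripper_force': 0.0}
[-0.003, -0.029, 0.35, 0.0, 0.0, -0.001]
[[424.57086264 308.66478492]
 [335.84192683 308.93422444]
 [380.96640241 264.77741293]]
```

View pics/w2.png

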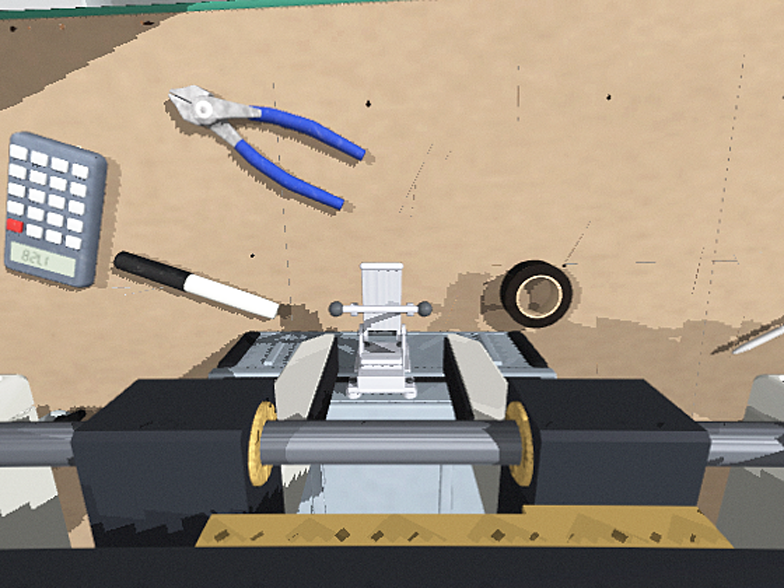

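Balls at (336,309) and (424,309) match the model. I'll look closer at the keeper and draw the predicted groove positions on it.

```bash
python3 -c "
from go import *
q=p.copy();q[3]=.026
im=cv2.imread('pics/w2_raw.png');x0,y0,s=215,205,9
c=cv2.resize(im[y0:y0+65,x0:x0+88],None,fx=s,fy=s,interpolation=cv2.INTER_CUBIC)
for o in(-.006,0,.006):
  L=lambda dx,dz,y:W(p,[lid(q,-.101+o+dx,y,.1055+dz)])[0]
  pr=lambda *a:((proj('w2',L(*a))[0]-[x0,y0]+.5)*s).round().tolist()
  print(o,'lip outer top',pr(-.00475,.00675,.013),pr(-.00475,.00675,-.013),'block front top',pr(.00275,.01025,.015),pr(.00275,.01025,-.015))
print('lid edge',pr(.015,.0165,.03),pr(.015,.0165,-.03))
print('pin',((proj('w2',W(p,[PIN]))[0]-[x0,y0]+.5)*s))
cv2.imwrite('pics/k.png',c)"
```

```text
-0.006 lip outer top [655.0, 423.0] [382.0, 424.0] block front top [677.0, 511.0] [360.0, 512.0]
0 lip outer top [655.0, 480.0] [384.0, 481.0] block front top [676.0, 568.0] [362.0, 569.0]
0.006 lip outer top [654.0, 536.0] [385.0, 537.0] block front top [676.0, 623.0] [364.0, 624.0]
lid edge [834.0, 771.0] [205.0, 773.0]
pin [526.95259654 293.09264664]
```

View pics/k.png

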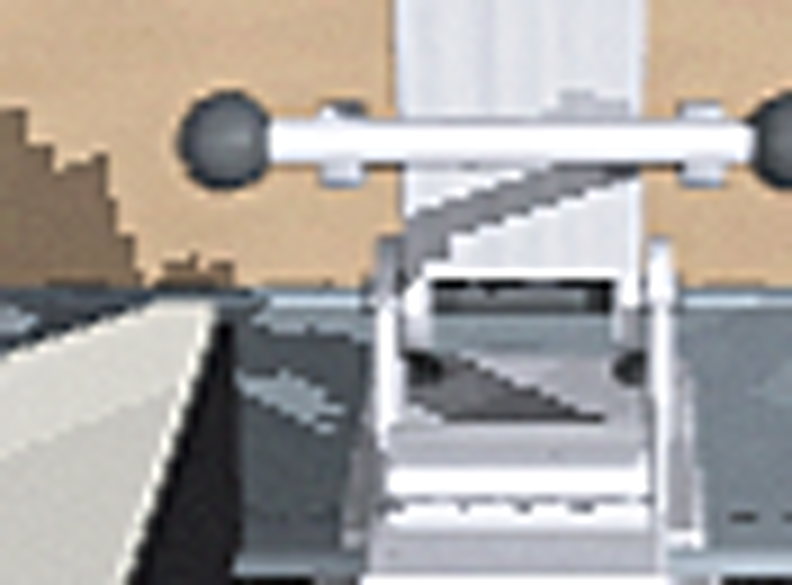

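Lip at rows 420–495 and block top front edge at row ≈574 put the groove within about 1 mm of nominal. Descending to the bar.

arm_command([
  [0,-0.028,0,0,0,0],
  [0,-0.028,0,0,0,0],
  [0,-0.028,0.12,0,0,0],
  [0,-0.028,0.28,0,0,0],
  [-0.003,-0.028,0.35,0,0,0],
])

```text
t: 7.12
tool_pos: [0.4762, 0.0157, 0.2986]
orientation: [-0.078, -3.137, -0.0]
force: [-0.2, 0.9, -1.3]
opening: 0.079
gripper_force: 0.0
```

arm_command([
  [0,0,0,0,0,0],
  [0,0,0,0,0,0],
  [0,0,0,0,0,0],
  [0,0,0,0,0,0],
  [0,0,0,0,0,0],
], fingers=1, force=12)

```text
t: 7.75
tool_pos: [0.4766, 0.0157, 0.3013]
orientation: [0.078, 3.14, -0.001]
force: [-0.6, -1.1, 1.5]
opening: 0.0582
gripper_force: 12.0
```

```bash
python3 -c "
from go import *
s=st();a,b=p[4:6];e=W(p,[bar(a,b)])[0];print(e,bar(a,b))
off=s['tool_pos']-e
for x,z in((-.1005,.125),(-.1005,.1125)):
  row(W(p,[[x,0,z]])[0]+off,YC)"
```

```text
{'t': 7.75, 'q': [-0.0746, -0.1329, 1.9436, -0.0003, 1.3301, -1.5959], 'tool_pos': [0.4766, 0.0157, 0.3013], 'orientation': [0.0776, 3.1398, -0.0005], 'force': [-0.5601, -1.0726, 1.4565], 'wrist_torque': [-0.2564, 0.0916, 0.0225], 'opening': 0.0582, 'gripper_force': 12.0001}
[0.47579799 0.01574239 0.12480603] [-0.14181489  0.          0.12480603]
[-0.207, 0.0, -0.001, -0.0, 0.0, -0.001]
[-0.207, 0.0, 0.062, -0.0, 0.0, -0.001]
```

arm_command([
  [-0.03,0,-0.015,0,0,0],
  [-0.07,0,-0.015,0,0,0],
  [-0.12,0,-0.015,0,0,0],
  [-0.17,0,-0.015,0,0,0],
  [-0.205,0,-0.015,0,0,0],
])

```text
t: 8.38
tool_pos: [0.518, 0.0137, 0.3032]
orientation: [-0.078, -3.14, 0.0]
force: [-1.7, -1.2, -1.7]
opening: 0.059
gripper_force: 12.0
```

```bash
python3 -c "
from go import *
st();snap('wrist','w3');q=p.copy();q[3]=.026
im=cv2.imread('pics/w3_raw.png')
a=(proj('w3',W(p,[[-.1005,0,.127]]))[0]).round().astype(int);print(a)
x0,y0,s=a[0]-44,a[1]-30,9
c=cv2.resize(im[y0:y0+65,x0:x0+88],None,fx=s,fy=s,interpolation=cv2.INTER_CUBIC)
for x,z in((-.1005,.125),(-.1005,.127),(-.1005,.129)): print(z,((proj('w3',W(p,[[x,0,z]]))[0]-[x0,y0]+.5)*s).round())
for o in(-.002,0,.002):
  L=lambda dx,dz,y:W(p,[lid(q,-.101+o+dx,y,.1055+dz)])[0]
  pr=lambda *a:((proj('w3',L(*a))[0]-[x0,y0]+.5)*s).round().tolist()
  print(o,'lip outer top',pr(-.00475,.00675,0),'block front top',pr(.00275,.01025,.015),pr(.00275,.01025,-.015))
print('pin',((proj('w3',W(p,[PIN]))[0]-[x0,y0]+.5)*s))
cv2.imwrite('pics/k3.png',c)"
```

```text
{'t': 8.375, 'q': [-0.0725, -0.0178, 1.8309, -0.0001, 1.3296, -1.5938], 'tool_pos': [0.518, 0.0137, 0.3032], 'orientation': [-0.0777, -3.1395, 0.0], 'force': [-1.729, -1.212, -1.7395], 'wrist_torque': [-0.3569, 0.2915, -0.0279], 'opening': 0.059, 'gripper_force': 11.9996}
[279 258]
0.125 [400. 257.]
0.127 [400. 270.]
0.129 [400. 284.]
-0.002 lip outer top [399.0, 114.0] block front top [626.0, 239.0] [174.0, 240.0]
0 lip outer top [400.0, 142.0] block front top [625.0, 266.0] [175.0, 267.0]
0.002 lip outer top [400.0, 169.0] block front top [624.0, 293.0] [176.0, 294.0]
pin [398.79011032 -85.6725014 ]
```

View pics/k3.png

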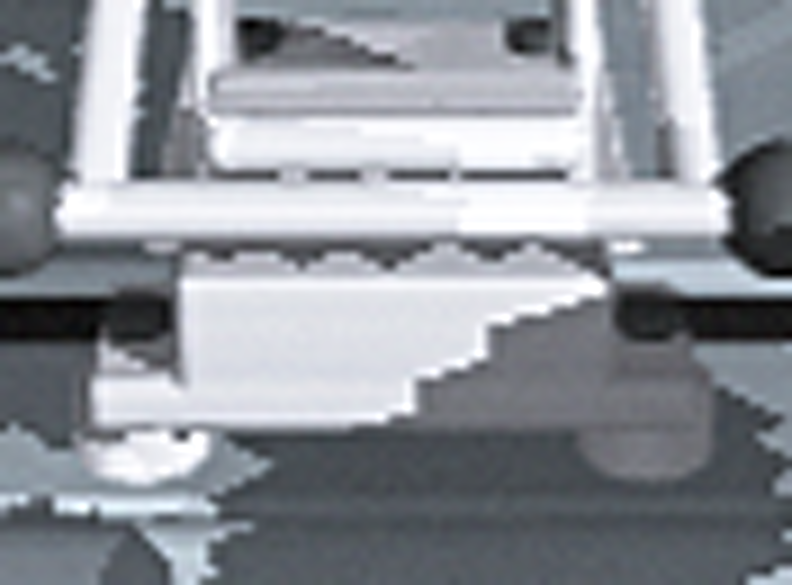

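The bar sits at row ≈212 against 257 expected, so it slipped about 3.5 mm forward in the grip. The block front is at row ≈272, so the groove is at nominal. I'll shift back 3.5 mm and check the slip by template matching.

arm_command([
  [-0.005,0,0,0,0,0],
  [-0.01,0,0,0,0,0],
  [-0.017,0,0,0,0,0],
  [-0.017,0,0,0,0,0],
  [-0.017,0,0,0,0,0],
])

```text
t: 9.05
tool_pos: [0.5208, 0.0136, 0.3037]
orientation: [-0.077, -3.141, -0.0]
force: [-0.4, -1.8, -2.1]
opening: 0.0584
gripper_force: 12.0
```

```bash
cat > slip.py <<'E'
from go import *
n=sys.argv[1]
st();snap('wrist',n);A=cv2.imread('pics/w3_raw.png',0);B=cv2.imread(f'pics/{n}_raw.png',0)
x0,y0,s=235,228,9
u=lambda I:cv2.resize(I,None,fx=4,fy=4,interpolation=cv2.INTER_CUBIC)
for nm,(a,b,c,d) in dict(Lend=(0,135,80,285),Rend=(690,135,792,285),block=(90,300,700,500)).items():
    X0,Y0,X1,Y1=[int(v*4) for v in(x0+a/s,y0+b/s,x0+c/s,y0+d/s)]
    t=u(A)[Y0:Y1,X0:X1]; m=cv2.matchTemplate(u(B)[Y0-60:Y1+60,X0-40:X1+40],t,cv2.TM_CCOEFF_NORMED)
    _,v,_,l=cv2.minMaxLoc(m); print(nm,round(v,2),'shift in k3 px',(l[0]-40)*9/4,(l[1]-60)*9/4)
E
python3 slip.py w4
```

```text
{'t': 9.05, 'q': [-0.0723, -0.0113, 1.8235, 0.0, 1.3295, -1.5937], 'tool_pos': [0.5208, 0.0136, 0.3037], 'orientation': [-0.0775, -3.1406, -0.0001], 'force': [-0.4432, -1.775, -2.1318], 'wrist_torque': [-0.316, 0.2949, 0.0098], 'opening': 0.0584, 'gripper_force': 11.9997}
Lend 0.75 shift in k3 px 0.0 -13.5
Rend 0.81 shift in k3 px -11.25 -76.5
block 0.88 shift in k3 px 2.25 -40.5
```

arm_command([
  [0,0,0.005,0,0,0],
  [0,0,0.01,0,0,0],
  [0,0,0.015,0,0,0],
  [0,0,0.02,0,0,0],
  [0,0,0.02,0,0,0],
])

```text
t: 9.72
tool_pos: [0.5208, 0.0136, 0.2996]
orientation: [-0.078, -3.14, 0.0]
force: [-0.1, -2.3, 1.1]
opening: 0.0581
gripper_force: 12.0
```

```bash
python3 slip.py w5
```

```text
{'t': 9.725, 'q': [-0.0724, -0.007, 1.8271, -0.0001, 1.3217, -1.5937], 'tool_pos': [0.5208, 0.0136, 0.2996], 'orientation': [-0.0776, -3.1404, 0.0001], 'force': [-0.1426, -2.326, 1.1092], 'wrist_torque': [-0.3876, 0.0924, 0.0189], 'opening': 0.0581, 'gripper_force': 12.0}
Lend 0.96 shift in k3 px 0.0 -6.75
Rend 0.97 shift in k3 px 0.0 -6.75
block 0.88 shift in k3 px 0.0 -11.25
```

arm_command([
  [-0.003,0,0,0,0,0],
  [-0.006,0,0,0,0,0],
  [-0.009,0,0,0,0,0],
  [-0.009,0,0,0,0,0],
  [-0.009,0,0,0,0,0],
])

```text
t: 10.4
tool_pos: [0.5225, 0.0135, 0.2995]
orientation: [-0.078, -3.14, 0.0]
force: [-1.6, -2.8, -1.2]
opening: 0.0585
gripper_force: 12.0
```

```bash
python3 slip.py w6
```

```text
{'t': 10.4, 'q': [-0.0723, -0.002, 1.8224, -0.0, 1.3218, -1.5937], 'tool_pos': [0.5225, 0.0135, 0.2995], 'orientation': [-0.0775, -3.14, 0.0], 'force': [-1.5621, -2.7537, -1.2064], 'wrist_torque': [-0.4149, 0.406, 0.0253], 'opening': 0.0585, 'gripper_force': 11.9999}
Lend 0.82 shift in k3 px 0.0 -18.0
Rend 0.89 shift in k3 px -2.25 -20.25
block 0.84 shift in k3 px -2.25 -31.5
```

arm_command([
  [-0.004,0,0,0,0,0],
  [-0.008,0,0.003,0,0,0],
  [-0.008,0,0.006,0,0,0],
  [-0.008,0,0.01,0,0,0],
  [-0.008,0,0.01,0,0,0],
])

```text
t: 11.08
tool_pos: [0.5245, 0.0134, 0.2983]
orientation: [0.078, 3.14, -0.0]
force: [-3.4, -2.7, 3.6]
opening: 0.0586
gripper_force: 12.0
```

```bash
python3 slip.py w7
```

```text
{'t': 11.075, 'q': [-0.0722, 0.0037, 1.8189, -0.0001, 1.318, -1.5935], 'tool_pos': [0.5245, 0.0134, 0.2983], 'orientation': [0.0777, 3.1397, -0.0002], 'force': [-3.4278, -2.7316, 3.6115], 'wrist_torque': [-0.5223, 0.6351, -0.1691], 'opening': 0.0586, 'gripper_force': 12.0003}
Lend 0.8 shift in k3 px -2.25 -33.75
Rend 0.82 shift in k3 px 2.25 -36.0
block 0.79 shift in k3 px 0.0 -56.25
```

arm_command([
  [0,0,0.005,0,0,0],
  [0,0,0.01,0,0,0],
  [0,0,0.015,0,0,0],
  [0,0,0.02,0,0,0],
  [0,0,0.02,0,0,0],
])

```text
t: 11.75
tool_pos: [0.5243, 0.0134, 0.2935]
orientation: [0.078, 3.14, -0.0]
force: [-0.8, -3.3, 0.2]
opening: 0.0582
gripper_force: 12.0
```

```bash
python3 slip.py w8
```

```text
{'t': 11.75, 'q': [-0.0722, 0.0086, 1.8231, -0.0001, 1.3097, -1.5936], 'tool_pos': [0.5243, 0.0134, 0.2935], 'orientation': [0.0776, 3.1405, -0.0001], 'force': [-0.7506, -3.3182, 0.2313], 'wrist_torque': [-0.7303, 0.1246, -0.0834], 'opening': 0.0582, 'gripper_force': 12.0002}
Lend 0.95 shift in k3 px -2.25 -27.0
Rend 0.98 shift in k3 px 2.25 -24.75
block 0.77 shift in k3 px -6.75 -15.75
```

arm_command([
  [0,0,0.004,0,0,0],
  [0,0,0.008,0,0,0],
  [0,0,0.012,0,0,0],
  [0,0,0.016,0,0,0],
  [0,0,0.016,0,0,0],
])

```text
t: 12.42
tool_pos: [0.5243, 0.0134, 0.2908]
orientation: [0.077, 3.14, -0.0]
force: [-1.0, -4.3, 3.2]
opening: 0.0588
gripper_force: 12.0
```

```bash
python3 slip.py w9
```

```text
{'t': 12.425, 'q': [-0.0722, 0.0115, 1.8255, -0.0001, 1.3043, -1.5936], 'tool_pos': [0.5243, 0.0134, 0.2908], 'orientation': [0.0775, 3.1404, -0.0001], 'force': [-0.9697, -4.3085, 3.2206], 'wrist_torque': [-0.743, 0.4032, -0.1324], 'opening': 0.0588, 'gripper_force': 12.0004}
Lend 0.93 shift in k3 px -2.25 -24.75
Rend 0.94 shift in k3 px 2.25 -24.75
block 0.76 shift in k3 px -9.0 4.5
```

arm_command([
  [0,0,0.003,0,0,0],
  [0,0,0.006,0,0,0],
  [0,0,0.009,0,0,0],
  [0,0,0.009,0,0,0],
  [0,0,0.009,0,0,0],
])

```text
t: 13.1
tool_pos: [0.5244, 0.0134, 0.2898]
orientation: [0.077, 3.14, -0.0]
force: [-7.4, -2.8, 11.8]
opening: 0.0586
gripper_force: 12.0
```

```bash
python3 slip.py w10
```

```text
{'t': 13.1, 'q': [-0.0722, 0.0126, 1.8263, -0.0001, 1.3022, -1.5936], 'tool_pos': [0.5244, 0.0134, 0.2898], 'orientation': [0.0775, 3.1401, -0.0002], 'force': [-7.3805, -2.7606, 11.8467], 'wrist_torque': [-0.7458, 1.027, -0.1122], 'opening': 0.0586, 'gripper_force': 12.001}
Lend 0.9 shift in k3 px -2.25 -27.0
Rend 0.95 shift in k3 px 2.25 -24.75
block 0.75 shift in k3 px 2.25 2.25
```

Firm contact at the groove floor. Open and lift clear, then look.

arm_command([
  [0,0,-0.004,0,0,0],
  [0,0,-0.004,0,0,0],
  [0,0,-0.004,0,0,0],
  [0,0,-0.004,0,0,0],
  [0,0,-0.004,0,0,0],
], fingers=-0.7)

```text
t: 13.78
tool_pos: [0.5242, 0.0135, 0.2894]
orientation: [-0.077, -3.14, -0.0]
force: [-0.3, -1.2, -0.2]
opening: 0.0792
gripper_force: 0.0
```

arm_command([
  [0,0,-0.05,0,0,0],
  [0,0,-0.2,0,0,0],
  [0.1,0,-0.35,0,0,0],
  [0.25,0,-0.35,0,0,0],
  [0.3,0,-0.35,0,0,0],
])

```text
t: 14.4
tool_pos: [0.4636, 0.0164, 0.3605]
orientation: [0.077, 3.139, -0.0]
force: [-0.2, 0.2, 1.0]
opening: 0.079
gripper_force: 0.0
```

```bash
python3 -c "
from go import *
st();snap('wrist','w11')
im=cv2.imread('pics/w11_raw.png');a=(proj('w11',W(p,[[-.115,0,.11]]))[0]).round().astype(int)
x0,y0,s=a[0]-45,a[1]-40,8
cv2.imwrite('pics/k11.png',cv2.resize(im[y0:y0+70,x0:x0+90],None,fx=s,fy=s,interpolation=cv2.INTER_CUBIC))
pr=lambda P:((proj('w11',W(p,[P]))[0]-[x0,y0]+.5)*s).round().tolist()
q=p.copy();q[3]=.026
print('seated bar',pr([-.1003,0,.1125]),'block',pr(lid(q,-.098,.015,.11575)),'lip crest',pr(lid(q,-.1053,0,.1122)))
for t in(.9,1.1,1.2,1.3,1.4,1.5,1.6,1.7): print(t,'lever end',pr(lev(t)))"
```

```text
{'t': 14.4, 'q': [-0.0751, -0.2229, 1.9114, -0.0, 1.4516, -1.5966], 'tool_pos': [0.4636, 0.0164, 0.3605], 'orientation': [0.0775, 3.1391, -0.0001], 'force': [-0.1977, 0.1788, 0.9512], 'wrist_torque': [0.0319, -0.0453, -0.0276], 'opening': 0.079, 'gripper_force': 0.0}
seated bar [362.0, 460.0] block [506.0, 523.0] lip crest [362.0, 444.0]
0.9 lever end [360.0, -194.0]
1.1 lever end [360.0, -218.0]
1.2 lever end [360.0, -224.0]
1.3 lever end [360.0, -225.0]
1.4 lever end [360.0, -221.0]
1.5 lever end [360.0, -212.0]
1.6 lever end [360.0, -198.0]
1.7 lever end [360.0, -179.0]
```

View pics/k11.png

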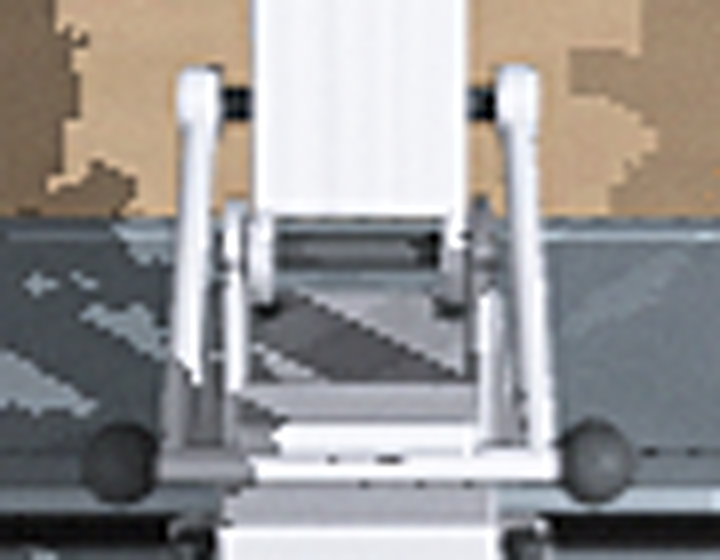

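The bar lies in the groove: bar at row ≈465, behind the lip at row ≈437 and in front of the block edge at row ≈525. The lever points out at the front. Next, plan the lever push with the fingers closed and tilting as the lever comes down.

```bash
cat > lv.py <<'E'
from go import *
from scipy.optimize import fsolve
s=fsolve(lambda v:(bar(v[0],v[1])-[-.1003,0,.1125])[[0,2]],[1.3,1.4]);print('lever,bail',s)
def tcp(a,gap=0,t=None,h=.0075,r=.042):
    t=min(max(np.pi/2-a,.0),.65) if t is None else t
    u=np.array([np.cos(t),0,np.sin(t)]);z=np.array([np.sin(t),0,-np.cos(t)])
    C=lev(a,r,-.005)+gap*np.array([-np.cos(a),0,np.sin(a)])
    return W(p,[C-h*u-.186*z])[0],-t
def go(a,gap=0,**k):
    P,t=tcp(a,gap,**k);print(round(a,2),gap,P.round(3).tolist(),end=' ');row(P,YC,t)
E
python3 -c "
from lv import *
a0=s[0];go(a0,.05);go(a0,.01);[go(a) for a in(a0,1.0,.6,.3,0)]"
```

```text
lever,bail [1.34233762 0.86909976]
1.34 0.05 [0.408, 0.019, 0.298] [0.277, -0.001, 0.313, -0.0, -0.073, -0.001]
1.34 0.01 [0.417, 0.019, 0.259] [0.232, -0.001, 0.507, -0.0, -0.073, -0.001]
1.34 0 [0.419, 0.018, 0.249] [0.22, -0.001, 0.556, -0.0, -0.073, -0.001]
1.0 0 [0.366, 0.021, 0.208] [0.487, -0.002, 0.76, -0.0, -0.182, -0.001]
0.6 0 [0.364, 0.021, 0.186] [0.495, -0.002, 0.872, -0.0, -0.207, -0.001]
0.3 0 [0.375, 0.021, 0.179] [0.442, -0.002, 0.906, -0.0, -0.207, -0.001]
0 0 [0.387, 0.02, 0.176] [0.381, -0.002, 0.922, -0.0, -0.207, -0.001]
```

arm_command([
  [0.1,0,0.1,0,-0.03,0],
  [0.2,0,0.2,0,-0.07,0],
  [0.277,0,0.313,0,-0.073,0],
  [0.277,0,0.313,0,-0.073,0],
  [0.277,0,0.313,0,-0.073,0],
], fingers=1, force=10)

```text
t: 15.08
tool_pos: [0.41, 0.019, 0.2982]
orientation: [0.072, 2.91, -0.008]
force: [-0.0, -0.1, -0.2]
opening: 0.0336
gripper_force: 0.0
```

```bash
sed -i 's/,.65) if/,.55) if/' lv.py; python3 -c "
from lv import *
st();a0=s[0];go(a0,.005);[go(a) for a in(a0,1.25,1.15,1.05,.95,.85,.75,.6,.45,.3,.15,0)]"
```

```text
lever,bail [1.34233762 0.86909976]
{'t': 15.075, 'q': [-0.0823, -0.4772, 2.2314, 0.0081, 1.157, -1.606], 'tool_pos': [0.41, 0.019, 0.2982], 'orientation': [0.072, 2.9102, -0.0084], 'force': [-0.0344, -0.0716, -0.1736], 'wrist_torque': [-0.0307, 0.0741, -0.0025], 'opening': 0.0336, 'gripper_force': 0.0}
1.34 0.005 [0.418, 0.018, 0.254] [0.011, -0.001, 0.226, -0.0, 0.001, -0.001]
1.34 0 [0.419, 0.018, 0.249] [0.012, -0.001, 0.251, -0.0, 0.001, -0.001]
1.25 0 [0.403, 0.019, 0.24] [0.099, -0.001, 0.277, -0.0, -0.029, -0.001]
1.15 0 [0.388, 0.02, 0.228] [0.19, -0.001, 0.315, -0.0, -0.061, -0.001]
1.05 0 [0.373, 0.021, 0.215] [0.276, -0.001, 0.362, -0.0, -0.092, -0.001]
0.95 0 [0.37, 0.021, 0.208] [0.297, -0.001, 0.392, -0.0, -0.102, -0.001]
0.85 0 [0.372, 0.021, 0.205] [0.291, -0.001, 0.412, -0.0, -0.102, -0.001]
0.75 0 [0.375, 0.021, 0.201] [0.282, -0.001, 0.431, -0.0, -0.102, -0.001]
0.6 0 [0.379, 0.02, 0.197] [0.266, -0.001, 0.458, -0.0, -0.102, -0.001]
0.45 0 [0.384, 0.02, 0.193] [0.245, -0.001, 0.483, -0.0, -0.102, -0.001]
0.3 0 [0.39, 0.02, 0.19] [0.222, -0.001, 0.504, -0.0, -0.102, -0.001]
0.15 0 [0.396, 0.02, 0.188] [0.195, -0.001, 0.521, -0.0, -0.102, -0.001]
0 0 [0.402, 0.019, 0.187] [0.166, -0.001, 0.534, -0.0, -0.102, -0.001]
```

```bash
cat > kin.py <<'E'
from lv import *
D=[([1.0716,.1312,1.4893,0,1.523],(.2411,.5492,.4037)),([.6057,-.224,1.8321,0,1.534],(.3562,.3088,.4044)),([-.0716,-.1671,1.7821,0,1.5268],(.4911,.0162,.4047)),([-.0705,.1502,1.4947,0,1.4965],(.6047,.0087,.3893)),([-.0711,.1113,1.6797,0,1.3508],(.5698,.0108,.3126)),([-.0746,-.1329,1.9436,0,1.3301],(.4766,.0157,.3013)),([-.0722,.0126,1.8263,0,1.3022],(.5244,.0134,.2898)),([-.0823,-.4772,2.2314,0,1.157],(.41,.019,.2982))]
A=[];b=[]
for q,x in D:
    a,c,e=q[1],q[1]+q[2],q[1]+q[2]+q[4]
    A+=[[1,0,np.sin(a),np.sin(c),np.cos(c),np.sin(e)],[0,1,np.cos(a),np.cos(c),-np.sin(c),np.cos(e)]];b+=[np.hypot(x[0],x[1]),x[2]]
k=np.linalg.lstsq(np.array(A),np.array(b),rcond=1e-6)[0]
def ik(P,t):
    e=np.pi-t;r,z=np.hypot(P[0],P[1]),P[2]
    f=lambda v:[k[0]+k[2]*np.sin(v[0])+k[3]*np.sin(v[0]+v[1])+k[4]*np.cos(v[0]+v[1])+k[5]*np.sin(e)-r,k[1]+k[2]*np.cos(v[0])+k[3]*np.cos(v[0]+v[1])-k[4]*np.sin(v[0]+v[1])+k[5]*np.cos(e)-z]
    v,_,ok,_=fsolve(f,[-.4,2.2],full_output=1); return np.r_[v,e-v.sum(),ok].round(2)
E
python3 -c "
from kin import *
print(k.round(3),np.abs(np.array(A)@k-b).max())
for t in(.25,.35,.45,.55): print(t,[(a,ik(tcp(a,t=t)[0],t).tolist()) for a in(1.3,1.,.6,.3,0)])"
```

```text
lever,bail [1.34233762 0.86909976]
[0.002 0.32  0.368 0.553 0.061 0.192] 0.00013979832507965417
0.25 [(1.3, [-0.4, 2.28, 1.01, 1.0]), (1.0, [-0.36, 2.28, 0.98, 1.0]), (0.6, [-0.3, 2.26, 0.94, 1.0]), (0.3, [-0.26, 2.23, 0.91, 1.0]), (0, [-0.21, 2.2, 0.9, 1.0])]
0.35 [(1.3, [-0.52, 2.38, 0.93, 1.0]), (1.0, [-0.48, 2.38, 0.89, 1.0]), (0.6, [-0.41, 2.36, 0.84, 1.0]), (0.3, [-0.36, 2.34, 0.81, 1.0]), (0, [-0.31, 2.31, 0.79, 1.0])]
0.45 [(1.3, [-0.64, 2.49, 0.84, 1.0]), (1.0, [-0.6, 2.49, 0.8, 1.0]), (0.6, [-0.52, 2.47, 0.75, 1.0]), (0.3, [-0.46, 2.44, 0.71, 1.0]), (0, [-0.4, 2.41, 0.68, 1.0])]
0.55 [(1.3, [-0.78, 2.6, 0.77, 1.0]), (1.0, [-0.73, 2.6, 0.72, 1.0]), (0.6, [-0.63, 2.57, 0.65, 1.0]), (0.3, [-0.56, 2.54, 0.61, 1.0]), (0, [-0.49, 2.51, 0.58, 1.0])]
```

```bash
cat > path.py <<'E'
from kin import *
T=lambda a:float(np.interp(a,[0,.3,.6,1,1.34],[.42,.38,.35,.3,.22]))
for v in sys.argv[1:]:
    a,g=map(float,v.split(','));go(a,g,t=T(a))
E
python3 path.py 1.34,0.006 1.25,0 1.15,0 1.05,0 .95,0 .85,0
```

```text
lever,bail [1.34233762 0.86909976]
1.34 0.006 [0.419, 0.018, 0.255] [0.004, -0.001, 0.221, -0.0, 0.003, -0.001]
1.25 0.0 [0.418, 0.019, 0.244] [0.025, -0.001, 0.271, -0.0, -0.003, -0.001]
1.15 0.0 [0.414, 0.019, 0.239] [0.046, -0.001, 0.293, -0.0, -0.011, -0.001]
1.05 0.0 [0.412, 0.019, 0.234] [0.065, -0.001, 0.316, -0.0, -0.018, -0.001]
0.95 0.0 [0.41, 0.019, 0.229] [0.077, -0.001, 0.339, -0.0, -0.024, -0.001]
0.85 0.0 [0.41, 0.019, 0.224] [0.082, -0.001, 0.36, -0.0, -0.028, -0.001]
```

arm_command([
  [0.002,0,0.08,0,0,0],
  [0.003,0,0.17,0,0,0],
  [0.004,0,0.22,0,0.002,0],
  [0.015,0,0.25,0,0,0],
  [0.025,0,0.27,0,-0.003,0],
])

```text
t: 15.7
tool_pos: [0.417, 0.0187, 0.2438]
orientation: [0.072, 2.9, -0.009]
force: [0.7, 0.5, 2.6]
opening: 0.0006
gripper_force: 1.5
```

arm_command([
  [0.005,0,0.005,0,-0.002,0],
  [0.01,0,0.01,0,-0.004,0],
  [0.015,0,0.015,0,-0.006,0],
  [0.02,0,0.02,0,-0.008,0],
  [0.02,0,0.022,0,-0.008,0],
])

```text
t: 16.32
tool_pos: [0.4137, 0.0189, 0.2383]
orientation: [0.071, 2.876, -0.01]
force: [-0.9, 0.8, 4.3]
opening: 0.0003
gripper_force: 2.4
```

```bash
python3 -c "
from h import *
st()"; python3 path.py 1.05,0 .95,0 .85,0 .75,0 .65,0 .55,0 .45,0
```

```text
{'t': 16.325, 'q': [-0.0824, -0.4014, 2.2968, 0.0103, 0.9812, -1.6084], 'tool_pos': [0.4137, 0.0189, 0.2383], 'orientation': [0.071, 2.8756, -0.0095], 'force': [-0.9069, 0.829, 4.32], 'wrist_torque': [-0.0362, -0.139, -0.0536], 'opening': 0.0003, 'gripper_force': 2.4363}
lever,bail [1.34233762 0.86909976]
1.05 0.0 [0.412, 0.019, 0.234] [0.016, -0.001, 0.02, -0.0, -0.007, -0.001]
0.95 0.0 [0.41, 0.019, 0.229] [0.029, -0.001, 0.042, -0.0, -0.013, -0.001]
0.85 0.0 [0.41, 0.019, 0.224] [0.034, -0.001, 0.063, -0.0, -0.017, -0.001]
0.75 0.0 [0.411, 0.019, 0.22] [0.038, -0.001, 0.084, -0.0, -0.021, -0.001]
0.65 0.0 [0.412, 0.019, 0.216] [0.039, -0.001, 0.104, -0.0, -0.025, -0.001]
0.55 0.0 [0.413, 0.019, 0.213] [0.038, -0.001, 0.123, -0.0, -0.029, -0.001]
0.45 0.0 [0.415, 0.019, 0.209] [0.034, -0.001, 0.14, -0.0, -0.032, -0.001]
```

Contact, with about 4 N as the loop takes up. On along the arc.

arm_command([
  [0.016,0,0.02,0,-0.007,0],
  [0.029,0,0.042,0,-0.013,0],
  [0.034,0,0.063,0,-0.017,0],
  [0.038,0,0.084,0,-0.021,0],
  [0.038,0,0.084,0,-0.021,0],
])

```text
t: 16.95
tool_pos: [0.4103, 0.0191, 0.2194]
orientation: [0.069, 2.812, -0.011]
force: [-2.5, 0.3, 3.7]
opening: 0.0006
gripper_force: 1.4
```

```bash
python3 path.py .65,0 .55,0 .45,0 .35,0 .25,0 .15,0 .05,0 0,0
```

```text
lever,bail [1.34233762 0.86909976]
0.65 0.0 [0.412, 0.019, 0.216] [-0.001, -0.001, 0.017, -0.0, -0.005, -0.001]
0.55 0.0 [0.413, 0.019, 0.213] [-0.001, -0.001, 0.036, -0.0, -0.008, -0.001]
0.45 0.0 [0.415, 0.019, 0.209] [-0.004, -0.001, 0.054, -0.0, -0.011, -0.001]
0.35 0.0 [0.416, 0.019, 0.207] [-0.009, -0.001, 0.071, -0.0, -0.015, -0.001]
0.25 0.0 [0.418, 0.018, 0.204] [-0.013, -0.001, 0.086, -0.0, -0.018, -0.001]
0.15 0.0 [0.42, 0.018, 0.202] [-0.018, -0.001, 0.1, -0.0, -0.023, -0.001]
0.05 0.0 [0.422, 0.018, 0.2] [-0.024, -0.001, 0.113, -0.0, -0.027, -0.001]
0.0 0.0 [0.423, 0.018, 0.199] [-0.027, -0.001, 0.118, -0.0, -0.029, -0.001]
```

arm_command([
  [-0.001,0,0.01,0,-0.003,0],
  [-0.001,0,0.02,0,-0.005,0],
  [-0.001,0,0.036,0,-0.008,0],
  [-0.004,0,0.054,0,-0.011,0],
  [-0.004,0,0.054,0,-0.011,0],
])

```text
t: 17.58
tool_pos: [0.415, 0.0188, 0.2097]
orientation: [0.069, 2.776, -0.013]
force: [-0.5, 0.6, 0.2]
opening: 0.0003
gripper_force: 0.2
```

```bash
python3 -c "
from h import *
st()";python3 path.py .45,0 .35,0 .25,0 .15,0 .05,0 0,0 -.08,0
```

```text
{'t': 17.575, 'q': [-0.084, -0.3989, 2.3647, 0.0171, 0.811, -1.6148], 'tool_pos': [0.415, 0.0188, 0.2097], 'orientation': [0.0687, 2.7757, -0.0126], 'force': [-0.4819, 0.5664, 0.2233], 'wrist_torque': [0.014, 0.2293, 0.0242], 'opening': 0.0003, 'gripper_force': 0.1736}
lever,bail [1.34233762 0.86909976]
0.45 0.0 [0.415, 0.019, 0.209] [0.003, -0.001, 0.0, -0.0, 0.0, -0.001]
0.35 0.0 [0.416, 0.019, 0.207] [-0.001, -0.001, 0.017, -0.0, -0.003, -0.001]
0.25 0.0 [0.418, 0.018, 0.204] [-0.005, -0.001, 0.033, -0.0, -0.007, -0.001]
0.15 0.0 [0.42, 0.018, 0.202] [-0.009, -0.001, 0.047, -0.0, -0.011, -0.001]
0.05 0.0 [0.422, 0.018, 0.2] [-0.015, -0.001, 0.059, -0.0, -0.015, -0.001]
0.0 0.0 [0.423, 0.018, 0.199] [-0.018, -0.001, 0.065, -0.0, -0.017, -0.001]
-0.08 0.0 [0.426, 0.018, 0.199] [-0.033, -0.001, 0.072, -0.0, -0.017, -0.001]
```

Force has vanished, so it is past centre or nearly. I'll follow it home gently to be sure.

arm_command([
  [-0.001,0,0.017,0,-0.003,0],
  [-0.005,0,0.033,0,-0.007,0],
  [-0.009,0,0.047,0,-0.011,0],
  [-0.015,0,0.059,0,-0.015,0],
  [-0.015,0,0.059,0,-0.015,0],
])

```text
t: 18.2
tool_pos: [0.4218, 0.0185, 0.1997]
orientation: [0.067, 2.729, -0.014]
force: [0.1, -0.6, 1.2]
opening: 0.0005
gripper_force: 0.0
```

arm_command([
  [-0.003,0,0.003,0,0,0],
  [-0.006,0,0.006,0,0,0],
  [-0.01,0,0.008,0,0,0],
  [-0.014,0,0.01,0,0,0],
  [-0.014,0,0.01,0,0,0],
])

```text
t: 18.82
tool_pos: [0.4242, 0.0185, 0.1986]
orientation: [0.067, 2.734, -0.014]
force: [-16.6, 0.1, 12.8]
opening: 0.0007
gripper_force: 8.4
```

```bash
python3 -c "
from h import *
st()";python3 path.py 0,0 -.08,0 -.15,0
```

```text
{'t': 18.825, 'q': [-0.0836, -0.3613, 2.3671, 0.0205, 0.7289, -1.6179], 'tool_pos': [0.4242, 0.0185, 0.1986], 'orientation': [0.067, 2.7337, -0.0139], 'force': [-16.6074, 0.0808, 12.8035], 'wrist_torque': [0.0671, 2.0159, -0.03], 'opening': 0.0007, 'gripper_force': 8.4411}
lever,bail [1.34233762 0.86909976]
0.0 0.0 [0.423, 0.018, 0.199] [0.005, -0.001, -0.003, -0.0, -0.004, -0.0]
-0.08 0.0 [0.426, 0.018, 0.199] [-0.01, -0.001, 0.005, -0.0, -0.004, -0.0]
-0.15 0.0 [0.429, 0.018, 0.199] [-0.024, -0.001, 0.01, -0.0, -0.004, -0.0]
```

arm_command([
  [0.03,0,-0.1,0,0,0],
  [0.1,0,-0.3,0,0,0],
  [0.1,0,-0.55,0,0.05,0],
  [0.1,0,-0.7,0,0.1,0],
  [0.1,0,-0.7,0,0.12,0],
])

```text
t: 19.45
tool_pos: [0.3518, 0.0219, 0.323]
orientation: [0.077, 3.103, -0.002]
force: [0.6, 0.3, -0.2]
opening: 0.0005
gripper_force: 0.0
```

```bash
python3 - <<'E'
from go import *
st();snap('scene','s2');snap('wrist','w12')
A=cv2.imread('pics/s1_raw.png',0);B=cv2.imread('pics/s2_raw.png',0)
u=lambda I:cv2.resize(I,None,fx=8,fy=8,interpolation=cv2.INTER_CUBIC)
a,b=u(A),u(B)
for nm,P in dict(lidR=[-.08,-.12,.11],lidedge=[-.08,-.07,.122],rearcorner=[.08,-.12,.11],bodycorner=[-.08,-.12,.03]).items():
    c=proj('s1',W(p,[P]))[0]; X,Y=(c*8).astype(int); h=56
    m=cv2.matchTemplate(b[Y-h-40:Y+h+40,X-h-40:X+h+40],a[Y-h:Y+h,X-h:X+h],cv2.TM_CCOEFF_NORMED)
    _,v,_,l=cv2.minMaxLoc(m);print(nm,round(v,2),(l[0]-40)/8,(l[1]-40)/8)
q=p.copy()
for al in(.027,.005):
    q[3]=al;print(al,proj('s2',W(p,[lid(q,-.08,-.12,.122)]))[0].round(2))
# lever: bright-pixel silhouette in wrist view, forward of the case
for t in(0,.3,1.3): print(t,proj('w12',W(p,[lev(t),lev(t,.03),PIN])).round(0).tolist())
im=cv2.imread('pics/w12_raw.png',0)
c=proj('w12',W(p,[PIN]))[0].astype(int);print('column through lever',im[max(c[1]-110,0):c[1]+60:4,c[0]].tolist(),c)
E
```

```text
{'t': 19.45, 'q': [-0.0841, -0.5854, 2.2471, 0.001, 1.4427, -1.6057], 'tool_pos': [0.3518, 0.0219, 0.323], 'orientation': [0.0765, 3.1034, -0.0019], 'force': [0.6016, 0.3058, -0.215], 'wrist_torque': [0.0654, -0.0577, -0.0171], 'opening': 0.0005, 'gripper_force': 0.0}
lidR 0.92 -0.125 0.625
lidedge 0.98 -0.75 1.0
rearcorner 0.94 0.0 0.125
bodycorner 0.96 0.125 -0.125
0.027 [328.37 232.65]
0.005 [328.12 234.09]
0 [[279.0, 322.0], [279.0, 340.0], [279.0, 366.0]]
0.3 [[279.0, 312.0], [279.0, 335.0], [279.0, 366.0]]
1.3 [[279.0, 308.0], [279.0, 337.0], [279.0, 366.0]]
column through lever [125, 121, 126, 121, 126, 126, 121, 123, 125, 120, 118, 50, 49, 48, 52, 54, 53, 52, 52, 163, 178, 176, 178, 174, 180, 178, 206, 158, 138, 144, 145, 146, 143, 158, 43, 40, 41, 39, 33, 36, 36] [279 366]
```

Lever contact came at the predicted home angle. To be sure the lid is tight, I'll touch its top lightly at the earlier probe point (it gave TCP z 0.3114 when resting on the seal).

```bash
python3 -c "
from go import *
row([.57,.0108,.35],YC);row([.45,.0158,.35],YC)"
```

```text
[-1.098, -0.002, -0.111, -0.0, 0.011, -0.001]
[-0.498, -0.006, -0.132, -0.0, 0.011, -0.001]
```

arm_command([
  [-0.1,0,-0.12,0,0.011,0],
  [-0.4,0,-0.12,0,0.011,0],
  [-0.7,0,-0.12,0,0.011,0],
  [-0.95,0,-0.115,0,0.011,0],
  [-1,0,-0.113,0,0.011,0],
])

```text
t: 20.18
tool_pos: [0.5517, 0.0119, 0.347]
orientation: [-0.078, -3.139, -0.0]
force: [-1.1, -0.1, -0.4]
opening: 0.0008
gripper_force: 0.0
```

```bash
python3 -c "
from go import *
st();row([.57,.0108,.3134],YC)"
```

```text
{'t': 20.175, 'q': [-0.0713, 0.0353, 1.6948, 0.0, 1.4128, -1.5925], 'tool_pos': [0.5517, 0.0119, 0.347], 'orientation': [-0.0778, -3.1393, -0.0001], 'force': [-1.1018, -0.0971, -0.384], 'wrist_torque': [0.0424, -0.0099, 0.0045], 'opening': 0.0008, 'gripper_force': 0.0}
[-0.092, -0.001, 0.168, 0.0, -0.0, -0.001]
```

arm_command([
  [-0.09,0,0.05,0,0,0],
  [-0.09,0,0.11,0,0,0],
  [-0.09,0,0.15,0,0,0],
  [-0.09,0,0.168,0,0,0],
  [-0.09,0,0.168,0,0,0],
])

```text
t: 20.8
tool_pos: [0.5673, 0.0113, 0.3154]
orientation: [-0.077, -3.141, -0.0]
force: [0.0, 0.8, -0.0]
opening: 0.0001
gripper_force: 0.0
```

arm_command([
  [0,0,0.003,0,0,0],
  [0,0,0.006,0,0,0],
  [0,0,0.01,0,0,0],
  [0,0,0.01,0,0,0],
  [0,0,0.01,0,0,0],
])

```text
t: 21.42
tool_pos: [0.5678, 0.0113, 0.3134]
orientation: [-0.078, -3.141, 0.0]
force: [0.3, -0.2, -0.4]
opening: 0.0005
gripper_force: 0.0
```

arm_command([
  [0,0,0.002,0,0,0],
  [0,0,0.004,0,0,0],
  [0,0,0.006,0,0,0],
  [0,0,0.006,0,0,0],
  [0,0,0.006,0,0,0],
])

```text
t: 22.05
tool_pos: [0.5678, 0.0113, 0.3122]
orientation: [0.077, 3.141, -0.0]
force: [-0.8, 0.6, -0.1]
opening: 0.0006
gripper_force: 0.0
```

arm_command([
  [0,0,0.002,0,0,0],
  [0,0,0.004,0,0,0],
  [0,0,0.007,0,0,0],
  [0,0,0.007,0,0,0],
  [0,0,0.007,0,0,0],
])

```text
t: 22.68
tool_pos: [0.5678, 0.0113, 0.3108]
orientation: [-0.078, -3.141, 0.0]
force: [0.2, -0.6, 0.7]
opening: 0.0001
gripper_force: 0.0
```

arm_command([
  [0,0,0.002,0,0,0],
  [0,0,0.003,0,0,0],
  [0,0,0.004,0,0,0],
  [0,0,0.004,0,0,0],
  [0,0,0.004,0,0,0],
])

```text
t: 23.3
tool_pos: [0.5678, 0.0113, 0.31]
orientation: [-0.078, -3.141, 0.0]
force: [-0.2, 0.4, 0.3]
opening: 0.0003
gripper_force: 0.0
```

arm_command([
  [0,0,0.001,0,0,0],
  [0,0,0.002,0,0,0],
  [0,0,0.003,0,0,0],
  [0,0,0.004,0,0,0],
  [0,0,0.004,0,0,0],
])

```text
t: 23.92
tool_pos: [0.5678, 0.0113, 0.3091]
orientation: [-0.078, -3.141, 0.0]
force: [-0.2, 0.3, 0.7]
opening: 0.0006
gripper_force: 0.0
```

The lid top is at least 2.3 mm lower than when it rested on the seal, with no push-back, so it is drawn tight. Retreat and hand in.

arm_command([
  [0,0,-0.1,0,0,0],
  [0,0,-0.3,0,0,0],
  [0,0,-0.5,0,0,0],
  [0,0,-0.5,0,0,0],
  [0,0,-0.5,0,0,0],
])

```text
t: 24.55
tool_pos: [0.5678, 0.0113, 0.4098]
orientation: [0.077, 3.14, -0.0]
force: [0.7, -0.7, -0.7]
opening: 0.0003
gripper_force: 0.0
```

```bash
python3 -c "
from h import *
st();print(close_job())"
```

```text
{'t': 24.55, 'q': [-0.0704, 0.0412, 1.5732, 0.0, 1.5262, -1.5919], 'tool_pos': [0.5678, 0.0113, 0.4098], 'orientation': [0.0775, 3.1397, -0.0001], 'force': [0.7449, -0.7351, -0.7083], 'wrist_torque': [0.0156, -0.0089, 0.0277], 'opening': 0.0003, 'gripper_force': 0.0}
the job is handed in; nothing more can be done
None
```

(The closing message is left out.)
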